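# Load the refill slide and hold it at the filling notch

## Task

Stand the two empty, open bottles upright in the carriage of the refill station, one in each cell, setting them down rather than dropping them. Then take the carriage by its black grip post and slide it along the rail under the nozzles until you feel the spring ball click into its notch; do not run on past it. Finish while still gripping the post, holding the carriage still at the notch, and leave the two red-capped bottles, the bowl of caps and the green pump bottle where they are.

Things in the scene. Friction and masses are not known exactly. Their poses are not given: they have to be found in the camera images.
- bottle_a_mid (a point): centre, half-way up, of an empty open 100 ml bottle: white round body 42 mm across with a blue label, straight up to 70 mm, then a shoulder and an open neck 24 mm across with a dark mouth and no cap; 100 mm tall in all, about 35 g. Its z axis points up through the mouth. It stands on the steel tray, whose floor is 3 mm above the trolley and whose rim is 15 mm high; the bottles there are 75 mm or more apart, centre to centre
- bottle_b_mid (a point): the same point of the second empty open bottle, alike in every way (either may go in either cell)
- full_a_mid (a point): centre, 50 mm above the base, of a filled bottle: the same shape, pale blue with a blue label and closed by a red screw cap 29 mm across, 105 mm tall, about 130 g; to be left where it stands among the empty ones on the tray
- full_b_mid (a point): the same point of the second filled, red-capped bottle, to be left alone
- carriage (a joint): how far the carriage has slid along its rail, in m: 0 at the loading end, growing towards the nozzles and beyond to 0.24 at the far stop. It starts near 0 (within 0.02). Slides stiffly, about 1.5 N, plus up to 4 N more where the ball rides up the lead-in ramp, 56 to 30 mm before the notch
- carriage_mid (a point): middle of the carriage at the level of its cell floors, 45 mm above the trolley; its y axis points along the rail in the direction of travel towards the nozzles, its x axis level across the rail, z up. The carriage is a stainless tray of two square cells in a row along the rail (106 mm along, 54 mm across overall) on a sled, with a flat tail behind it that carries the grip post. A red pointer sticks out at the middle of its side towards the robot
- cell_1 (a point): centre of the floor of the cell nearer the nozzles, 26 mm ahead of carriage_mid along the rail, same axes. Each cell is 48 mm square inside, with walls 30 mm high, 3 mm thick outside and 4 mm between the cells
- cell_2 (a point): centre of the floor of the other cell, 26 mm behind carriage_mid, nearer the grip post; same size and axes
- grip_post (a point): centre of the upright black round grip post, 22 mm across, 55 mm tall (its middle is 71.5 mm and its top 99 mm above the trolley), standing on the tail 135 mm behind carriage_mid; it moves only with the carriage along the rail
- notch (a point): where carriage_mid is when the spring ball sits in its notch; fixed on the dosing head, which is clamped at a different place along the rail each time; same axes as carriage_mid. The ball drops in 5 mm before this point, drawing the carriage on, and then holds it springily: about 10 N along the rail pushes it out again either way, after 2 to 3 mm of give; a red line on the flat bar under the rail marks it, and the red pointer of the carriage stands over it at the notch
- nozzle_1 (a point): tip of the nozzle that fills cell_1, 153 mm above the trolley (8 mm over the mouth of a bottle in the carriage). The white dosing head over the two nozzles spans 172 to 204 mm above the trolley and 41 mm either way along the rail from the notch, with its blue tank and ball plunger on the side of the rail away from the robot
- nozzle_2 (a point): tip of the nozzle that fills cell_2
- cap_bowl: steel bowl of red caps, 110 mm across, 35 mm high, origin under its centre; to be left alone
- pump_bottle: green pump bottle of hand rub, 64 mm across, 168 mm tall; origin under its centre; to be left alone
There are look-alikes about, which are no part of the job. Leave any pink look-alike of the part that bears bottle_a_mid alone.

How it is judged:
By the outcome, as a careful person would: the job done as asked, in the order asked, and still so for the second after the job is handed in, while the arm keeps its last pose, push and grip.
It also fails if it takes over 67 s, if anything falls off the work surface, if the arm or the gripper's body presses on something with over 40 N, if the wrist force passes 120 N, or if a joint passes its speed limit or range.

## Robot

A 7-joint arm with a two-finger parallel gripper is mounted at the origin on the work surface. World frame = base frame: x ahead of the robot, y to its left, z up, the work surface at z = 0. Lengths are in m, angles in rad, forces in N, time in s.
With the tool pointing down it reaches from about 0.425 to 0.875 m from the base axis. Payload 4.7 kg.
Tool frame: the origin (TCP) lies at the very end of the fingers, on their centre line; the grasp point (between the pads) lies 19 mm behind it; z points along the fingers, y is the direction in which the jaws open and shut (so a half turn about z gives the same grasp; the last joint's range is limited). The gripper opens to 87 mm and grips with 3 to 60 N. Pads are 19 mm wide; open, the fingers measure 117 mm over their backs; the gripper's body (75 mm by 190 mm) begins 51 mm behind the grasp point.
Start: joints at [-1.173, 0.321, -0.07, 1.45, 0.023, 1.371, -0.057], TCP at [0.243, 0.603, 0.223] pointing down, gripper open.
Joint ranges: [-2.86, 2.86], [-0.3, 2.09], [-1.38, 1.24], [0.06, 2.45], [-1.56, 4.7], [0.09, 2.05], [-2.69, 2.69]. Speed limits (rad/s): [2.57, 2.57, 3.14, 3.14, 3.14, 3.14, 3.14].

## Interface

Orientations are given as a unit quaternion [x, y, z, w].
In Python, from plant import ctrl gives the robot as it stands.
- The arm moves only by the shell command python3 -m crank 'ROWS' [FORCE]. ROWS is JSON, one flat list of numbers, 7 for each row, row after row: the opening, from -1 (shut) to 1 (fully open), then the shift along the world's x, y, z each as a share of 12 cm, from -1 to 1, then the turn, a rotation vector about the world's x, y, z each as a share of 30 degrees, from -1 to 1. In form: [hand, x, y, z, wx, wy, wz, hand, x, y, z, wx, wy, wz, ...]. A call has 1 to 12 rows; each row is the pose to reach, as a shift and turn from the pose commanded when the call began; what a row does not reach only later rows make up. A row lasts 1/10 s, in which the tool goes at most 50 mm and 8.59 degrees, less where a joint would pass 70% of its speed; a pose out of reach is approached as far as the arm can. A call with a number of a shift or a turn outside -1 to 1 is refused whole. A call with a gripper value outside its range is refused whole. The fingers move at their own pace and stop on an object; FORCE is the grip in N (left out, the last holds). Time passes only in rows, so rows that repeat a pose let the fingers close. It gives the time, the measured TCP pose, the force and the opening at its end, in the units of the state.
- ctrl.read_state(): the state, without advancing time (a new reading comes with each control period).
- ctrl.camera(name): name is "scene" or "top" or "wrist"; returns (picture, depth): 400x640x3 uint8, red, green, blue; 400x640 float32, m along the optical axis (not along the pixel's ray), 0 where there is no reading.
- ctrl.camera_params(name): a dict with "K" (3x3 intrinsics, pixels), "rvec" (rotation vector, rad) and "tvec" (3), from world to camera coordinates, as OpenCV has them; the wrist camera has in their place "hand_eye" (4x4, takes a point from camera to tool coordinates, whose origin is the TCP and whose axes are the flange's). Camera axes: x right, y down, z forward; pixel columns grow to the right and rows downward; lengths in m; the calibration is good to about 2 mm. A picture is of the moment at which its call begins: read the wrist's pose just before it. camera_params takes no time and is no camera call.
- ctrl.close_job(): hands the job in, once; it reports no verdict.
Trained networks look in the newest picture that a camera, given by its name, has taken for a name from the list of things; names that differ only in an ending like _2 or _b are one class to them, and where a whole thing is asked for, a point or a joint stands for the part that bears it (a point fixed in the world has none). Each returns a list of dicts, best first, with "score" (0 to 1); they miss things now and then, are a little off and sometimes report something else, mostly with a low value. They report only what shows in the picture. A call takes as long as a camera call. They do not tell look-alikes from the thing itself.
- ctrl.masks_of(camera, query): "mask" (400x640 bool, what is visible of it) and "extent" ([left, top, right, bottom] in pixels, round what is visible of it).
The state is a dict: "clock": time; "joints": joint angles; "joint_vel": joint speeds; "joint_efforts": joint torques, N m; "eef_pos": TCP position; "tool_rot": TCP orientation; "contact_force": force on the tool from outside, world axes, zero at the start; "moment": the same for the moment, N m; "opening": finger opening in m.
Only numpy, scipy, OpenCV 4.12 (cv2) and the standard library are available. Lean on these libraries where they do the work, as an engineer would, in place of code of your own. Each camera call takes 0.05 s, during which the arm holds its last target. There are 200 camera calls.

## Working session

There is one attempt and no reset: what is moved stays moved. The work goes in short steps, Python scripts to look and compute and a shell command to move; the robot and the scene stay as the last step left them, time stands still between calls to the robot, and variables do not carry over. Pictures are saved under pics/ and viewed, about 8 in all and at most 12, crops included, and the job is handed in when it is done.

```bash
mkdir -p pics; cat > h.py <<'E'
import numpy as np, cv2
from scipy.spatial.transform import Rotation as R
from plant import ctrl
def pose(cam):
    p=ctrl.camera_params(cam); K=np.array(p["K"])
    if "rvec" in p:
        Rm=cv2.Rodrigues(np.array(p["rvec"],float))[0]; t=np.array(p["tvec"],float).ravel()
        T=np.eye(4); T[:3,:3]=Rm.T; T[:3,3]=-Rm.T@t
    else:
        s=ctrl.read_state(); W=np.eye(4); W[:3,:3]=R.from_quat(s["tool_rot"]).as_matrix(); W[:3,3]=s["eef_pos"]
        T=W@np.array(p["hand_eye"])
    return K,T
def shot(cam,name=None):
    K,T=pose(cam); im,d=ctrl.camera(cam)
    if name: cv2.imwrite(f"pics/{name}.png",im[:,:,::-1])
    v,u=np.mgrid[:400,:640]
    X=np.stack([(u-K[0,2])/K[0,0]*d,(v-K[1,2])/K[1,1]*d,d],-1)@T[:3,:3].T+T[:3,3]
    X[d==0]=np.nan
    return im,d,X,K,T
def onplane(u,v,z,K,T):
    r=T[:3,:3]@np.array([(u-K[0,2])/K[0,0],(v-K[1,2])/K[1,1],1]); return T[:3,3]+r*(z-T[2,3])/r[2]
E
cat > a.py <<'E'
from h import *
np.set_printoptions(precision=4,suppress=True)
ims=[]
for c in ["scene","top"]:
    im,d,X,K,T=shot(c,c+"0"); np.savez(f"{c}0.npz",im=im,X=X,K=K,T=T); print(c,T[:3,3])
    for q in ["bottle_a_mid","full_a_mid","carriage","grip_post","cap_bowl","pump_bottle"]:
        for m in ctrl.masks_of(c,q):
            P=X[m["mask"]]; P=P[~np.isnan(P[:,0])]
            print(q,round(m["score"],2),np.round(m["extent"]),np.nanmedian(P,0),P.min(0),P.max(0),np.median(im[m["mask"]],0))
print(ctrl.read_state())
E
python3 a.py; ls
```

```text
scene [1.3246 0.5031 0.7439]
bottle_a_mid 0.81 [221. 169. 236. 202.] [ 0.4682 -0.2419  0.0567] [ 0.3631 -0.3264 -0.0006] [ 0.4814 -0.229   0.1063] [116.  114.5 117. ]
bottle_a_mid 0.8 [293. 171. 300. 204.] [ 0.3827 -0.0534  0.0531] [ 0.2681 -0.0957 -0.0011] [ 0.3941 -0.0403  0.1016] [159.  81. 103.]
bottle_a_mid 0.73 [242. 150. 253. 180.] [ 0.3287 -0.2713  0.0498] [ 0.1598 -0.3911 -0.0032] [ 0.3423 -0.2579  0.1017] [165.  86. 108.]
bottle_a_mid 0.69 [270. 158. 282. 194.] [ 0.3524 -0.144   0.052 ] [ 0.3269 -0.1698 -0.0003] [ 0.3652 -0.1304  0.102 ] [163.  86. 105.]
bottle_a_mid 0.27 [457. 252. 499. 336.] [0.6055 0.5075 0.0831] [ 0.3375  0.4717 -0.0036] [0.6199 0.5472 0.171 ] [15. 74. 51.]
full_a_mid 0.63 [178. 172. 192. 209.] [ 0.5625 -0.3332  0.0559] [ 0.442  -0.44    0.0003] [ 0.5752 -0.3209  0.1098] [ 85.  88. 116.]
carriage 0.82 [252. 199. 323. 252.] [0.5559 0.045  0.0543] [ 0.4327 -0.0938 -0.0013] [0.6816 0.1867 0.1808] [93. 89. 91.]
grip_post 0.57 [250. 200. 325. 254.] [0.5554 0.0452 0.0536] [ 0.415  -0.1699 -0.0034] [0.6838 0.1902 0.1838] [93. 90. 91.]
cap_bowl 0.61 [428. 214. 
[... 1396 characters left out ...]
.4383 0.0391] [102.  73.  74.]
pump_bottle 0.98 [146. 151. 186. 179.] [0.5747 0.4896 0.1023] [ 0.5502  0.4726 -0.0017] [0.6419 0.5765 0.1724] [32. 65. 49.]
{'clock': 0.7, 'joints': array([-1.1729,  0.3209, -0.0701,  1.4505,  0.0226,  1.3708, -0.0569]), 'joint_vel': array([-0.0006,  0.0015, -0.0016,  0.0006,  0.0023,  0.0003, -0.0017]), 'joint_efforts': array([  0.0001, -49.0929,  -0.4028, -31.271 ,  -0.0635,   0.0333,
         0.    ]), 'eef_pos': array([0.2434, 0.6027, 0.2226]), 'tool_rot': array([0.1907, 0.9816, 0.0001, 0.    ]), 'contact_force': array([ 0.239 , -0.707 ,  0.1984]), 'moment': array([0.0051, 0.0103, 0.0025]), 'opening': 0.08712073780628532}
a.py
h.py
pics
scene0.npz
top0.npz
```

```bash
python3 -c "
import cv2,numpy as np
a=cv2.imread('pics/top0.png')[90:290,130:500]; b=cv2.imread('pics/scene0.png')[120:350,150:520]
f=lambda x:cv2.resize(x,(640,int(x.shape[0]*640/x.shape[1])),interpolation=cv2.INTER_CUBIC)
a,b=f(a),f(b); print(a.shape,b.shape)
o=np.vstack([a,b]); o=cv2.resize(o,None,fx=.8,fy=.8); cv2.imwrite('pics/both0.png',o); print(o.shape)"
```

```text
(345, 640, 3) (397, 640, 3)
(594, 512, 3)
```

View pics/both0.png

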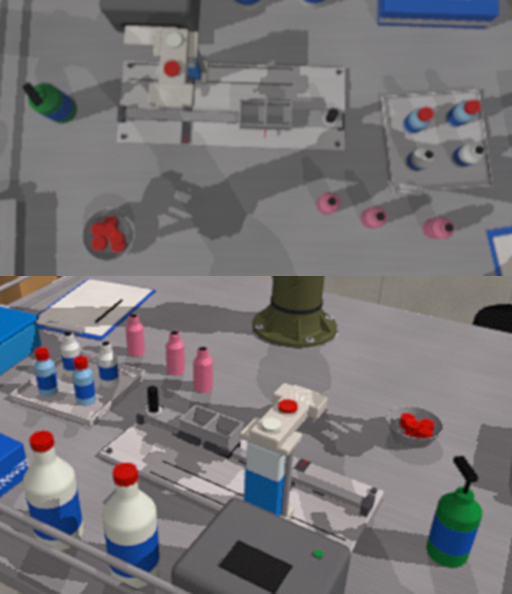

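The top view shows the tray at right with the two white open bottles at crop (422,158) and (467,155), i.e. image px (435,204) and (467,202). Things that could be mistaken for them:
- the red-capped bottles, image px (432,176) and (464,169)
- the three pink bottles, px (367,237), (400,246) and (448,255)
- two big white red-capped bottles, seen in the scene view

I choose the white, capless ones in the near row of the tray. The red line on the bar is near crop (186,132) and the pointer near (265,130). I'll measure next.

```bash
cat > b.py <<'E'
from h import *
from scipy.optimize import least_squares
np.set_printoptions(precision=4,suppress=True)
D={c:np.load(c+"0.npz") for c in ["scene","top"]}
def circ(P,r,c0):
    f=least_squares(lambda c:np.hypot(*(P-c).T)-r,c0,loss="soft_l1",f_scale=.002); return f.x
for n,c0 in dict(A=(.46,-.245),B=(.46,-.33),F1=(.55,-.245),F2=(.56,-.335)).items():
  for c,d in D.items():
    X=d["X"]; m=(np.hypot(X[...,0]-c0[0],X[...,1]-c0[1])<.045)
    s=m&(X[...,2]>.02)&(X[...,2]<.068); t=m&(X[...,2]>.092)
    print(n,c,s.sum(),circ(X[s][:,:2],.021,c0) if s.sum()>5 else "", "top",t.sum(),np.median(X[t],0) if t.sum() else "")
d=D["top"];hsv=cv2.cvtColor(d["im"],cv2.COLOR_RGB2HSV); red=((hsv[...,0]<8)|(hsv[...,0]>172))&(hsv[...,1]>110)
k,l,st,ce=cv2.connectedComponentsWithStats(red.astype(np.uint8))
for i in range(1,k):
    if st[i,4]>2: print(st[i],np.nanmedian(d["X"][l==i],0), onplane(*ce[i],.02,d["K"],d["T"]))
X=d["X"]; m=(X[...,2]>.066)&(X[...,2]<.085)&(abs(X[...,1]-.04)<.1)&(abs(X[...,0]-.56)<.06)
print("walls",m.sum(),cv2.minAreaRect(X[m][:,:2].astype(np.float32)))
m=(X[...,2]>.09)&(X[...,2]<.11)&(abs(X[...,1]+.08)<.06)&(abs(X[...,0]-.56)<.06)
print("post",m.sum(),X[m].mean(0))
big=cv2.resize(d["im"][150:220,230:490],None,fx=3,fy=3,interpolation=cv2.INTER_CUBIC)
cv2.imwrite("pics/topcrop.png",big[:,:,::-1])
E
python3 b.py
```

```text
A scene 192 [ 0.4571 -0.2529] top 49 [ 0.4617 -0.2487  0.1009]
A top 83 [ 0.4576 -0.2551] top 69 [ 0.4558 -0.2531  0.1028]
B scene 135 [ 0.464  -0.3502] top 46 [ 0.4683 -0.3473  0.1018]
B top 109 [ 0.4514 -0.3185] top 77 [ 0.4647 -0.3503  0.1026]
F1 scene 213 [ 0.5387 -0.2527] top 89 [ 0.5437 -0.247   0.106 ]
F1 top 90 [ 0.5392 -0.2551] top 103 [ 0.5368 -0.2524  0.1076]
F2 scene 208 [ 0.5516 -0.3455] top 89 [ 0.5575 -0.3388  0.1042]
F2 top 105 [ 0.5521 -0.3476] top 106 [ 0.5498 -0.3442  0.1074]
[356  43  13  14 132] [ 0.8471 -0.0507  0.1991] [ 0.9605 -0.0732  0.02  ]
[300  45  12  13 129] [0.8459 0.0957 0.1996] [0.9591 0.1038 0.02  ]
[ 524   48   54   48 1548] [ 0.7892 -0.5515  0.16  ] [ 0.8695 -0.6499  0.02  ]
[249 134  11  11 103] [0.6052 0.2274 0.2034] [0.6704 0.2638 0.02  ]
[466 163  11  10  93] [ 0.5495 -0.3442  0.1074] [ 0.5718 -0.3816  0.02  ]
[432 168  11  10  87] [ 0.5363 -0.2526  0.1078] [ 0.5577 -0.2809  0.02  ]
[263 190   1   3   3] [0.5102 0.2341 0.0168] [0.5096 0.2336 0.02  ]
[196 247  25  26 463] [0.3084 0.3873 0.0278] [0.3103 0.39   0.02  ]
walls 202 ((0.55278480052948, 0.06033245101571083), (0.10622084885835648, 0.054653920233249664), 86.90254211425781)
post 51 [ 0.5445 -0.0741  0.0978]
```

View pics/topcrop.png

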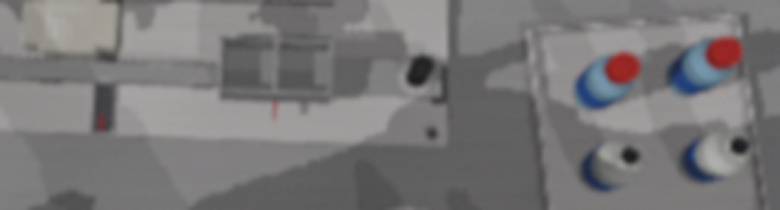

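Carriage_mid is at about (.553,.060) and the post at (.5445,-.074), so the rail runs about 3.3° off +y. The red line is at y≈.234 on the bar, about 171 mm ahead of the carriage. The bottles are at about (.457,-.254) and (.464,-.350), and the close crop confirms they are white with dark mouths. Next I move over them for a wrist look.

```bash

python3 -m crank '[0.4,0.5,-0.5,0.6,0,0,-0.4, 0.4,0.9,-1,0.6,0,0,-0.8, 0.4,0.9,-1,0.6,0,0,-0.8, 0.4,0.9,-1,0.6,0,0,-0.8]' | tail -1
python3 -m crank '[0.4,0.6,-1,0,0,0,-0.8, 0.4,0.6,-1,0,0,0,-0.8, 0.4,0.6,-1,0,0,0,-0.8]'|tail -1
python3 -m crank '[0.4,0.4,-1,0,0,0,-0.77, 0.4,0.4,-1,0,0,0,-0.77, 0.4,0.4,-1,0,0,0,-0.77]'|tail -1
for i in 1 2 3; do python3 -m crank '[0.4,0,-1,0,0,0,0, 0.4,0,-1,0,0,0,0, 0.4,0,-1,0,0,0,0]'|tail -1; done
python3 -m crank '[0.4,0,-1,0,0,0,0, 0.4,0,-1,0,0,0,0, 0.4,0,-1,0,0,0,0]'|tail -1
python3 -m crank '[0.4,0,-0.4,-0.3,0,0,0, 0.4,0,-0.4,-0.3,0,0,0, 0.4,0,-0.4,-0.3,0,0,0, 0.4,0,-0.4,-0.3,0,0,0]'
cat > w.py <<'E'
from h import *
import sys
np.set_printoptions(precision=4,suppress=True)
n=sys.argv[1]; im,d,X,K,T=shot("wrist",n); np.savez(n+".npz",im=im,X=X,K=K,T=T); s=ctrl.read_state()
print("cam",T[:3,3],"hand_eye",np.array(ctrl.camera_params("wrist")["hand_eye"])[:3,3]); print(s["clock"],s["eef_pos"],s["joints"],s["contact_force"])
for q in sys.argv[2:]:
    for m in ctrl.masks_of("wrist",q):
        P=X[m["mask"]]; P=P[~np.isnan(P[:,0])]; print(q,round(m["score"],2),np.round(m["extent"]),np.median(P,0),P.min(0),P.max(0))
E
python3 w.py w1 bottle_a_mid full_a_mid
```

```text
opening: 0.0647
opening: 0.0611
opening: 0.0609
opening: 0.0608
opening: 0.061
opening: 0.0606
opening: 0.0609
clock: 3.3
eef_pos: [0.4719, -0.2842, 0.2589]
tool_rot: [0.726, 0.688, 0.0, -0.0]
contact_force: [0.1, 0.8, 0.7]
opening: 0.0613
cam [ 0.4737 -0.2005  0.4212] hand_eye [ 0.0837 -0.0026 -0.1622]
3.35 [ 0.4724 -0.2838  0.2593] [-0.3227  0.1119  0.8895  1.6718 -0.0894  1.3991  0.5273] [0.3831 1.1232 0.4242]
bottle_a_mid 0.98 [294. 126. 334. 167.] [ 0.4555 -0.2475  0.0804] [ 0.4247 -0.2814  0.0017] [ 0.4751 -0.2315  0.1057]
bottle_a_mid 0.61 [168. 152. 225. 200.] [ 0.3237 -0.2755  0.0735] [ 0.2569 -0.3207 -0.0016] [ 0.335  -0.2599  0.1035]
bottle_a_mid 0.57 [306. 200. 340. 250.] [ 0.4621 -0.3388  0.0776] [ 0.4405 -0.4017  0.0017] [ 0.483  -0.3286  0.1051]
full_a_mid 0.78 [369. 192. 418. 246.] [ 0.5438 -0.3339  0.0771] [ 0.5047 -0.3942  0.0015] [ 0.5884 -0.2742  0.2644]
```

```bash
cat > m.py <<'E'
from h import *
from scipy.optimize import least_squares
import sys
np.set_printoptions(precision=4,suppress=True)
d=np.load(sys.argv[1]+".npz"); X=d["X"]
for a in sys.argv[2:]:
    c0=np.array(eval(a)); r=np.hypot(X[...,0]-c0[0],X[...,1]-c0[1])
    z0=c0[2] if len(c0)>2 else .003
    t=(r<.025)&(X[...,2]>z0+.09)&(X[...,2]<z0+.108); P=X[t][:,:2]
    c,s,_=cv2.minAreaRect(P.astype(np.float32))
    b=(r<.035)&(X[...,2]>z0+.02)&(X[...,2]<z0+.068); Q=X[b][:,:2]
    f=least_squares(lambda c:np.hypot(*(Q-c).T)-.021,c0[:2],loss="soft_l1",f_scale=.002).x if len(Q)>9 else None
    print("rim",len(P),np.array(c),np.array(s),np.median(X[t][:,2]),"body",len(Q),f)
E
python3 m.py w1 "(.457,-.253)" "(.464,-.349)" 
python3 -c "
import cv2;a=cv2.imread('pics/w1.png')[100:300,150:450];cv2.imwrite('pics/w1c.png',cv2.resize(a,None,fx=2,fy=2))"
```

```text
rim 455 [ 0.4538 -0.2523] [0.0231 0.0231] 0.10309180014398256 body 146 [ 0.4536 -0.2528]
rim 403 [ 0.4609 -0.3497] [0.0231 0.023 ] 0.10295117868494086 body 429 [ 0.4609 -0.3503]
```

View pics/w1c.png

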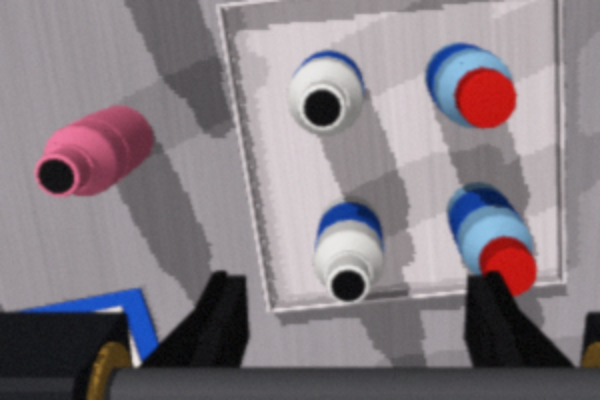

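The wrist picture shows the white open bottles at crop px (322,105) and (348,285). They are at A (.4538,-.2525) and B (.4609,-.350), with red caps at (485,98) and (508,265) and a pink one at left. Going for A.

```bash

python3 -m crank '[0.4,-0.152,0.262,0,0,0,0, 0.4,-0.152,0.262,-0.5,0,0,0, 0.4,-0.152,0.262,-0.75,0,0,0, 0.4,-0.152,0.262,-0.75,0,0,0]' 
python3 -m crank '[0.4,0,0,-0.3,0,0,0, 0.4,0,0,-0.6,0,0,0, 0.4,0,0,-0.9,0,0,0, 0.4,0,0,-1,0,0,0, 0.4,0,0,-1,0,0,0, 0.4,0,0,-1,0,0,0]'
```

```text
clock: 3.85
eef_pos: [0.4505, -0.2507, 0.165]
tool_rot: [0.725, 0.689, -0.001, -0.004]
contact_force: [-0.1, 0.7, 0.1]
opening: 0.061
clock: 4.45
eef_pos: [0.4548, -0.2545, 0.0507]
tool_rot: [0.726, 0.688, 0.001, 0.001]
contact_force: [0.0, -0.5, 0.8]
opening: 0.0606
```

```bash

python3 -m crank '[0.4,0,0.01,-0.03,0,0,0, -0.1,0,0.01,-0.03,0,0,0, -0.3,0,0.01,-0.03,0,0,0, -0.3,0,0.01,-0.03,0,0,0, -0.3,0,0.01,-0.03,0,0,0, -0.3,0,0.01,-0.03,0,0,0]' 12
python3 -m crank '[-0.3,0,0,0.05,0,0,0, -0.3,0,0,0.25,0,0,0, -0.3,0,0,0.6,0,0,0, -0.3,0,0,1,0,0,0, -0.3,0,0,1,0,0,0, -0.3,0,0,1,0,0,0]'
```

```text
clock: 5.05
eef_pos: [0.4536, -0.2528, 0.0453]
tool_rot: [0.726, 0.688, 0.0, 0.0]
contact_force: [0.4, 0.2, 1.7]
opening: 0.0422
clock: 5.65
eef_pos: [0.4538, -0.2527, 0.166]
tool_rot: [0.726, 0.688, 0.001, 0.001]
contact_force: [0.8, 0.4, -1.1]
opening: 0.042
```

```bash

python3 -m crank '[-0.3,0.3,0.3,0.3,0,0,0, -0.3,0.5,0.6,0.5,0,0,0, -0.3,0.5,0.9,0.5,0,0,0, -0.3,0.5,0.9,0.5,0,0,0]' |tail -1
python3 -m crank '[-0.3,0.3,0.4,0,0,0,0, -0.3,0.3,0.75,0,0,0,0, -0.3,0.3,0.75,0,0,0,0, -0.3,0.3,0.75,0,0,0,0, -0.3,0.3,0.75,0,0,0,0]' 
python3 w.py w2 carriage
cat > c.py <<'E'
from h import *
import sys
np.set_printoptions(precision=4,suppress=True)
d=np.load(sys.argv[1]+".npz"); X=d["X"]; K,T=d["K"],d["T"]
m=(X[...,2]>.068)&(X[...,2]<.082)&(abs(X[...,1]-.06)<.065)&(abs(X[...,0]-.553)<.04)
print("walls",m.sum(),cv2.minAreaRect(X[m][:,:2].astype(np.float32)))
hsv=cv2.cvtColor(d["im"],cv2.COLOR_RGB2HSV); red=((hsv[...,0]<8)|(hsv[...,0]>172))&(hsv[...,1]>110)
k,l,st,ce=cv2.connectedComponentsWithStats(red.astype(np.uint8))
for i in range(1,k):
    if st[i,4]>4: print(st[i],np.nanmedian(d["X"][l==i],0))
m=(X[...,2]>.094)&(X[...,2]<.104)&(abs(X[...,1]+.07)<.04)&(abs(X[...,0]-.545)<.03)
print("post",m.sum(),cv2.minEnclosingCircle(X[m][:,:2].astype(np.float32)) if m.sum() else "")
E
python3 c.py w2
```

```text
opening: 0.0422
clock: 6.55
eef_pos: [0.5481, -0.0562, 0.2238]
tool_rot: [0.727, 0.687, -0.001, -0.0]
contact_force: [0.4, -0.2, 0.1]
opening: 0.0424
cam [0.5506 0.0277 0.3858] hand_eye [ 0.0837 -0.0026 -0.1622]
6.6 [ 0.5483 -0.0566  0.2242] [-0.6266  0.1244  0.7444  1.7195 -0.0856  1.3327  0.0777] [-0.7951 -0.0334 -0.0701]
carriage 0.62 [283.   2. 362. 205.] [0.5486 0.0455 0.0452] [ 0.507  -0.0855  0.0103] [0.5866 0.114  0.1845]
walls 1344 ((0.5486345291137695, 0.05856185406446457), (0.09674825519323349, 0.05412156879901886), 87.0448989868164)
[283  59  12   4  46] [0.5124 0.0644 0.0377]
[189 187   3   4   5] [ 0.387  -0.0626  0.0342]
[179 198   4   3   6] [ 0.3858 -0.068   0.0582]
[593 354   2   4   5] [ 0.6248 -0.0501  0.3093]
post 37 ((0.540604829788208, -0.06460916996002197), 0.007522472646087408)
```

View pics/w2.png

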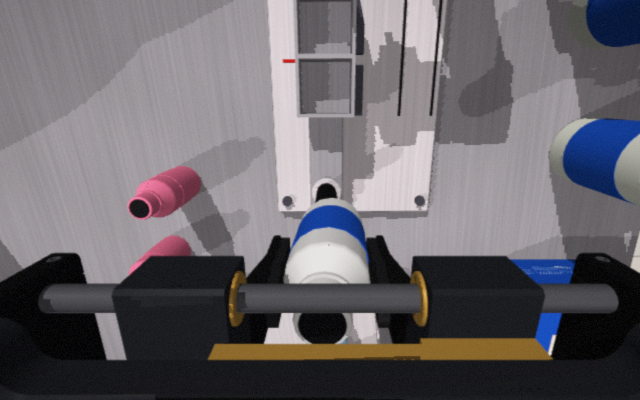

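The held bottle is upright at px (325,260), and the cells are empty at (325,85) and (325,25), with the red pointer at (289,61). This gives carriage_mid ≈ (.5488,.0627), cell_1 ≈ (.5502,.0886) and cell_2 ≈ (.5474,.0367).

```bash
python3 m.py w2 "(.5483,-.0566,.182)"
python3 -m crank '[-0.3,0,0.4,0,0,0,0, -0.3,0,0.8,0,0,0,0, -0.3,0,1,0,0,0,0, -0.3,0,1,0,0,0,0]' |tail -1
python3 -m crank '[-0.3,0.01,0.2,0,0,0,0, -0.3,0.01,0.2,-0.3,0,0,0, -0.3,0.01,0.2,-0.5,0,0,0, -0.3,0.01,0.2,-0.5,0,0,0]' |tail -6
```

```text
rim 2153 [ 0.5476 -0.0565] [0.0196 0.0481] 0.28245678195604534 body 3533 [ 0.5456 -0.0559]
opening: 0.0419
clock: 7.45
eef_pos: [0.5479, 0.0867, 0.1617]
tool_rot: [0.727, 0.687, -0.003, -0.001]
contact_force: [-1.6, -0.0, -1.5]
opening: 0.0422
```

```bash

python3 -m crank '[-0.3,0.01,0.015,-0.2,0,0,0, -0.3,0.01,0.015,-0.2,0,0,0, -0.3,0.01,0.015,-0.2,0,0,0]' |tail -6; python3 w.py w3 ; python3 c.py w3
```

```text
clock: 7.75
eef_pos: [0.5521, 0.09, 0.1421]
tool_rot: [0.726, 0.687, 0.0, 0.0]
contact_force: [0.2, 0.6, 0.7]
opening: 0.0421
cam [0.554  0.1738 0.3043] hand_eye [ 0.0837 -0.0026 -0.1622]
7.8 [0.5525 0.0904 0.1426] [-0.7693  0.2041  0.6311  1.8035 -0.13    1.1736 -0.1531] [-0.7364 -0.303  -0.4396]
walls 856 ((0.55050128698349, 0.09410646557807922), (0.0443849191069603, 0.0540902279317379), 87.04439544677734)
[257  18   9   5  44] [0.5041 0.2355 0.0157]
[282 225  13   5  53] [0.5122 0.0654 0.0376]
[ 70 257   3   5   6] [0.4725 0.131  0.2159]
post 0
```

View pics/w3.png

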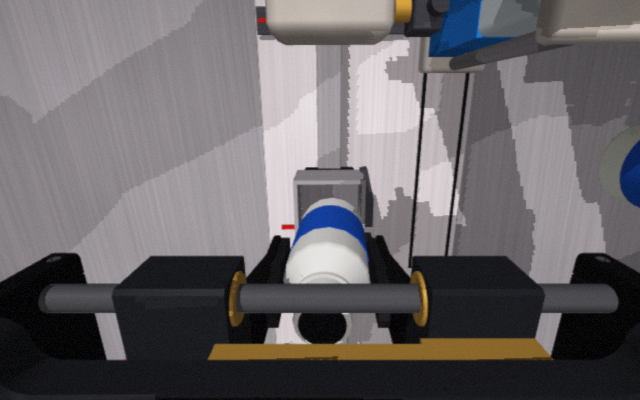

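The head is at the top and the red line at (261,20). The bottle is over cell 1, 2 mm too far in x. Red line to pointer gives about 169.5 mm of travel to the notch. I'll correct and lower.

```bash

python3 -m crank '[-0.3,-0.017,-0.008,0,0,0,0, -0.3,-0.017,-0.008,-0.1,0,0,0, -0.3,-0.017,-0.008,-0.25,0,0,0, -0.3,-0.017,-0.008,-0.35,0,0,0, -0.3,-0.017,-0.008,-0.42,0,0,0, -0.3,-0.017,-0.008,-0.42,0,0,0]' |tail -6; 
python3 -m crank '[-0.3,0,0,-0.01,0,0,0, -0.3,0,0,-0.02,0,0,0, -0.3,0,0,-0.03,0,0,0, -0.3,0,0,-0.03,0,0,0]'
```

```text
clock: 8.4
eef_pos: [0.549, 0.09, 0.0894]
tool_rot: [0.726, 0.688, -0.001, -0.0]
contact_force: [0.6, 0.3, -0.1]
opening: 0.0425
clock: 8.8
eef_pos: [0.5498, 0.0903, 0.0874]
tool_rot: [0.726, 0.688, 0.0, 0.0]
contact_force: [-0.3, -0.4, 0.6]
opening: 0.0422
```

```bash

python3 -m crank '[-0.3,0,0,-0.008,0,0,0, -0.3,0,0,-0.008,0,0,0]'; python3 -m crank '[-0.3,0,0,-0.008,0,0,0, -0.3,0,0,-0.008,0,0,0]'
```

```text
clock: 9.0
eef_pos: [0.5504, 0.0904, 0.0869]
tool_rot: [0.726, 0.688, 0.001, 0.0]
contact_force: [0.3, -0.8, 3.9]
opening: 0.0421
clock: 9.2
eef_pos: [0.5511, 0.0903, 0.0863]
tool_rot: [0.726, 0.688, 0.001, 0.001]
contact_force: [0.9, 0.0, 6.3]
opening: 0.0419
```

It touched down with a contact force of 4–6 N. I'll release, rise, and go to bottle B.

```bash

python3 -m crank '[0.1,0,0,0.005,0,0,0, 0.3,0,0,0.005,0,0,0, 0.3,0,0,0.005,0,0,0, 0.3,0,0,0.2,0,0,0, 0.3,0,0,0.5,0,0,0, 0.3,0,0,0.9,0,0,0, 0.3,0,0,0.9,0,0,0, 0.3,0,0,0.9,0,0,0]'
for i in 1 2 3; do python3 -m crank '[0.4,-0.1,-0.4,0.1,0,0,0, 0.4,-0.2,-0.8,0.1,0,0,0, 0.4,-0.25,-1,0.1,0,0,0, 0.4,-0.25,-1,0.1,0,0,0]' |tail -1; done
python3 -m crank '[0.4,0,0,0,0,0,0, 0.4,0,0,0,0,0,0]'
python3 w.py w4; python3 m.py w4 "(.461,-.350)"
```

```text
clock: 10.0
eef_pos: [0.5499, 0.0904, 0.1939]
tool_rot: [0.726, 0.688, 0.001, 0.0]
contact_force: [-0.6, 0.4, -0.5]
opening: 0.0565
opening: 0.061
opening: 0.0607
opening: 0.061
clock: 11.4
eef_pos: [0.4605, -0.267, 0.2281]
tool_rot: [0.725, 0.689, -0.0, -0.001]
contact_force: [-0.8, -0.4, 0.8]
opening: 0.061
cam [ 0.4623 -0.1834  0.3904] hand_eye [ 0.0837 -0.0026 -0.1622]
11.45 [ 0.4605 -0.2672  0.2284] [-0.4248  0.0787  0.9567  1.7609 -0.0664  1.337   0.496 ] [-0.2026  0.4193 -0.4119]
rim 466 [ 0.4608 -0.3494] [0.0232 0.0226] 0.1029943941646792 body 574 [ 0.4609 -0.3502]
```

```bash

python3 -m crank '[0.4,0.003,-0.4,0,0,0,0, 0.4,0.003,-0.69,0,0,0,0, 0.4,0.003,-0.69,-0.3,0,0,0, 0.4,0.003,-0.69,-0.6,0,0,0, 0.4,0.003,-0.69,-0.6,0,0,0]' 
python3 -m crank '[0.4,0,0,-0.3,0,0,0, 0.4,0,0,-0.6,0,0,0, 0.4,0,0,-0.89,0,0,0, 0.4,0,0,-0.89,0,0,0, 0.4,0,0,-0.89,0,0,0]'
```

```text
clock: 11.95
eef_pos: [0.4582, -0.3488, 0.1523]
tool_rot: [0.725, 0.689, -0.001, -0.004]
contact_force: [0.3, 0.6, 0.2]
opening: 0.0611
clock: 12.45
eef_pos: [0.4611, -0.3523, 0.0517]
tool_rot: [0.725, 0.688, 0.0, 0.0]
contact_force: [-0.2, 0.3, 1.1]
opening: 0.0609
```

```bash

python3 -m crank '[0.4,0,0.015,-0.04,0,0,0, 0.4,0,0.015,-0.04,0,0,0, -0.1,0,0.015,-0.04,0,0,0, -0.3,0,0.015,-0.04,0,0,0, -0.3,0,0.015,-0.04,0,0,0, -0.3,0,0.015,-0.04,0,0,0, -0.3,0,0.015,-0.04,0,0,0]' 12
python3 -m crank '[-0.3,0,0,0.05,0,0,0, -0.3,0,0,0.25,0,0,0, -0.3,0,0,0.6,0,0,0, -0.3,0,0,1,0,0,0, -0.3,0,0,1,0,0,0, -0.3,0,0,1,0,0,0]'|tail -6
python3 -m crank '[-0.3,0.1,0.3,0.3,0,0,0, -0.3,0.2,0.6,0.5,0,0,0, -0.3,0.25,1,0.5,0,0,0, -0.3,0.25,1,0.5,0,0,0]' |tail -1
python3 -m crank '[-0.3,0.15,0.4,0,0,0,0, -0.3,0.25,0.8,0,0,0,0, -0.3,0.25,1,0,0,0,0, -0.3,0.25,1,0,0,0,0]' |tail -1
python3 -m crank '[-0.3,0.15,0.3,0,0,0,0, -0.3,0.22,0.5,0,0,0,0, -0.3,0.22,0.5,0,0,0,0, -0.3,0.22,0.5,0,0,0,0]' 
python3 w.py w5 ; python3 c.py w5;python3 m.py w5 "(.550,.09,.045)"
```

```text
clock: 13.15
eef_pos: [0.4602, -0.3511, 0.0458]
tool_rot: [0.726, 0.688, 0.0, 0.0]
contact_force: [0.8, -0.2, 2.5]
opening: 0.0423
clock: 13.75
eef_pos: [0.4603, -0.3511, 0.1665]
tool_rot: [0.726, 0.688, 0.001, 0.001]
contact_force: [-1.0, 0.8, -1.2]
opening: 0.0421
opening: 0.0422
opening: 0.0421
clock: 14.95
eef_pos: [0.5454, -0.0516, 0.224]
tool_rot: [0.726, 0.688, -0.002, -0.0]
contact_force: [-0.4, -0.7, 0.1]
opening: 0.0425
cam [0.5478 0.0325 0.386 ] hand_eye [ 0.0837 -0.0026 -0.1622]
15.0 [ 0.5453 -0.0525  0.2244] [-0.741   0.1256  0.8609  1.729  -0.0961  1.3336  0.0833] [-0.5798 -0.7883 -0.8983]
walls 1496 ((0.548812747001648, 0.06063469871878624), (0.10123000293970108, 0.054181311279535294), 86.96195220947266)
[287  64  12   3  36] [0.513  0.0644 0.038 ]
[188 194   4   6   8] [ 0.3865 -0.0659  0.0438]
[159 207   4   2   5] [ 0.3776 -0.062   0.0895]
post 0 
rim 841 [0.5491 0.0854] [0.0153 0.0234] 0.1450260672986523 body 1107 [0.5501 0.0871]
```

View pics/w5.png

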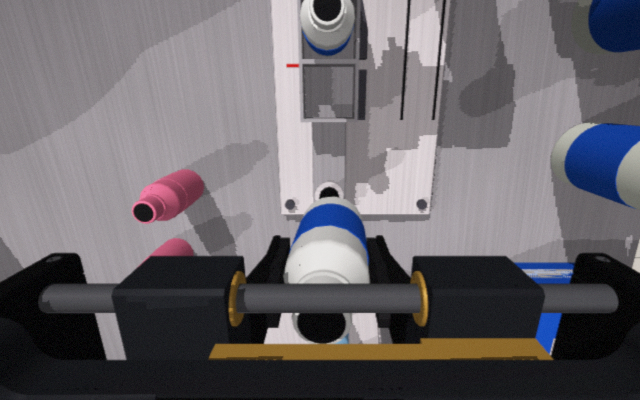

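Bottle A stands upright in cell 1 (px (327,25)); cell 2 (px (330,92)) is empty. Cell_2 target is (.5475,.0365).

```bash

python3 -m crank '[-0.3,0.015,0.4,0,0,0,0, -0.3,0.015,0.74,0,0,0,0, -0.3,0.015,0.74,-0.3,0,0,0, -0.3,0.015,0.74,-0.67,0,0,0, -0.3,0.015,0.74,-0.67,0,0,0, -0.3,0.015,0.74,-0.67,0,0,0, -0.3,0.015,0.74,-0.67,0,0,0]'; python3 w.py w6 ; python3 c.py w6
```

```text
clock: 15.7
eef_pos: [0.5496, 0.0368, 0.1473]
tool_rot: [0.727, 0.687, 0.001, 0.001]
contact_force: [-0.7, 0.6, -0.1]
opening: 0.0421
cam [0.5511 0.1205 0.3095] hand_eye [ 0.0837 -0.0026 -0.1622]
15.75 [0.5497 0.0372 0.1474] [-0.8215  0.1943  0.7908  1.8246 -0.1498  1.1797 -0.0386] [ 0.3268 -0.0426 -0.927 ]
walls 1590 ((0.549055278301239, 0.06683552265167236), (0.09718801081180573, 0.05422607436776161), 86.9744644165039)
[279 166  14   4  53] [0.512  0.0651 0.0378]
post 18 ((0.5493514537811279, -0.06942881643772125), 0.0039004585705697536)
```

```bash

python3 -m crank '[-0.3,-0.018,-0.005,0,0,0,0, -0.3,-0.018,-0.005,-0.1,0,0,0, -0.3,-0.018,-0.005,-0.25,0,0,0, -0.3,-0.018,-0.005,-0.4,0,0,0, -0.3,-0.018,-0.005,-0.47,0,0,0, -0.3,-0.018,-0.005,-0.47,0,0,0]' |tail -6; 
python3 -m crank '[-0.3,0,0,-0.01,0,0,0, -0.3,0,0,-0.02,0,0,0, -0.3,0,0,-0.025,0,0,0, -0.3,0,0,-0.025,0,0,0]';python3 -m crank '[-0.3,0,0,-0.008,0,0,0, -0.3,0,0,-0.008,0,0,0]'
```

```text
clock: 16.35
eef_pos: [0.5463, 0.0373, 0.0882]
tool_rot: [0.726, 0.688, -0.0, 0.0]
contact_force: [2.3, 0.5, -2.4]
opening: 0.042
clock: 16.75
eef_pos: [0.5467, 0.0376, 0.0868]
tool_rot: [0.726, 0.688, 0.001, 0.0]
contact_force: [0.2, 0.2, 4.5]
opening: 0.0418
clock: 16.95
eef_pos: [0.5474, 0.0375, 0.0863]
tool_rot: [0.726, 0.688, 0.001, 0.001]
contact_force: [2.3, 1.1, 5.2]
opening: 0.042
```

```bash

python3 -m crank '[0.1,0,0,0.005,0,0,0, 0.3,0,0,0.005,0,0,0, 0.3,0,0,0.005,0,0,0, 0.3,0,0,0.2,0,0,0, 0.3,0,0,0.5,0,0,0, 0.3,0,0,0.9,0,0,0, 0.3,0,0,0.9,0,0,0]' |tail -6
python3 -m crank '[0.3,-0.03,-0.5,0,0,0,0, 0.3,-0.05,-0.9,0,0,0,0, 0.3,-0.05,-0.9,0,0,0,0]' |tail -1
python3 -m crank '[0.3,0,-0.4,0,0,0,0, 0.3,0,-0.6,0,0,0,0, 0.3,0,-0.6,0,0,0,0, 0.3,0,-0.6,0,0,0,0]'
python3 w.py w7 grip_post; python3 c.py w7;python3 m.py w7 "(.550,.09,.045)" "(.547,.037,.045)"
```

```text
clock: 17.65
eef_pos: [0.5494, 0.0374, 0.1984]
tool_rot: [0.726, 0.688, 0.004, 0.002]
contact_force: [1.2, -0.3, -0.2]
opening: 0.0564
opening: 0.0568
clock: 18.35
eef_pos: [0.5395, -0.1424, 0.192]
tool_rot: [0.726, 0.687, -0.0, -0.001]
contact_force: [-0.4, -0.0, 0.2]
opening: 0.0566
cam [ 0.5417 -0.0587  0.3542] hand_eye [ 0.0837 -0.0026 -0.1622]
18.4 [ 0.5398 -0.1412  0.192 ] [-0.6056  0.1935  0.9203  1.7519 -0.1612  1.2766  0.3   ] [-0.1548  0.8383 -0.5135]
grip_post 0.83 [291.   0. 374. 143.] [ 0.5443 -0.0271  0.0444] [ 0.5142 -0.0971  0.0109] [0.5834 0.0266 0.1006]
walls 433 ((0.5462793707847595, 0.010843818075954914), (0.003148845862597227, 0.05390479043126106), 86.77469635009766)
[171 103   4   4   7] [ 0.3865 -0.0565  0.0236]
[160 114   3   4   5] [ 0.3865 -0.0659  0.0486]
[169 115   4   4   5] [ 0.3863 -0.0677  0.0303]
[179 114   3   6   6] [ 0.3852 -0.0694  0.0065]
[152 205   5   2   5] [ 0.3574 -0.1549  0.0432]
[156 205   4   6   7] [ 0.3562 -0.1586  0.0356]
[146 210   3   5   6] [ 0.3564 -0.1569  0.0548]
[143 217   4   2   5] [ 0.3556 -0.1611  0.0592]
[137 223   4   3   5] [ 0.3535 -0.1642  0.0673]
[318 313  31  19 498] [ 0.5353 -0.2538  0.108 ]
[417 319   5   3   6] [ 0.5703 -0.1381  0.2558]
post 610 ((0.5420824289321899, -0.07215515524148941), 0.010945608839392662)
rim 0 [0. 0.] [0. 0.] nan body 0 None
rim 0 [0. 0.] [0. 0.] nan body 429 [0.5464 0.0284]
  return _methods._mean(a, axis=axis, dtype=dtype,
  ret = ret.dtype.type(ret / rcount)
```

View pics/w7.png

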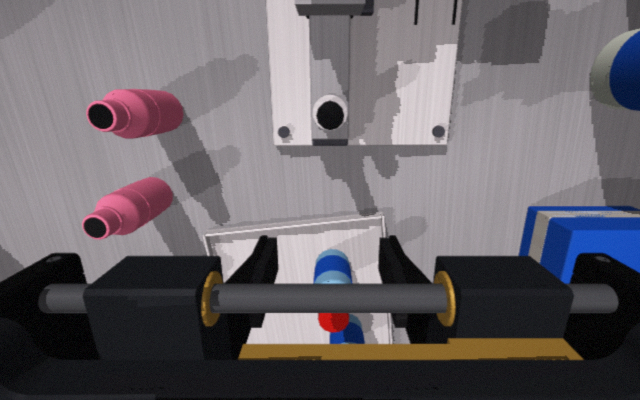

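The post is at px (330,110), i.e. (.542,-.072). Before gripping I check how far the wrist camera or body sticks out on the +y side, since the dosing head will come close.

```bash
python3 - <<'E'
from h import *
im,d,X,K,T=shot("scene","s1")
im2,d2,X2,_,_=shot("top")
m=(abs(X[...,0]-.54)<.15)&(abs(X[...,1]+.142)<.16)&(X[...,2]>.2)
P=X[m]
for z in np.arange(.2,.5,.02):
    q=P[(P[:,2]>=z)&(P[:,2]<z+.02)]
    if len(q): print(round(z,2),len(q),np.percentile(q[:,1],[1,50,99]).round(3)+.142,np.percentile(q[:,0],[1,99]).round(3)-.54)
m=(abs(X2[...,0]-.54)<.15)&(abs(X2[...,1]+.142)<.16)&(X2[...,2]>.2)
P=X2[m]; print("top")
for z in np.arange(.2,.6,.03):
    q=P[(P[:,2]>=z)&(P[:,2]<z+.03)]
    if len(q): print(round(z,2),len(q),np.percentile(q[:,1],[1,99]).round(3)+.142,np.percentile(q[:,0],[1,99]).round(3)-.54)
c=im[60:260,150:400]; cv2.imwrite("pics/s1c.png",cv2.resize(c,None,fx=3,fy=3,interpolation=cv2.INTER_CUBIC)[:,:,::-1])
E
```

```text
0.2 115 [-0.011  0.006  0.016] [-0.035  0.041]
0.22 111 [-0.009  0.008  0.016] [-0.04   0.044]
0.24 75 [-0.007  0.01   0.018] [-0.042  0.048]
0.26 419 [-0.037  0.029  0.043] [-0.08  0.09]
0.28 535 [-0.036  0.026  0.044] [-0.085  0.097]
0.3 669 [-0.035  0.018  0.043] [-0.09   0.097]
0.32 259 [-0.02   0.023  0.03 ] [-0.047  0.02 ]
0.34 168 [-0.02   0.024  0.042] [-0.043  0.021]
0.36 308 [-0.024  0.027  0.041] [-0.044  0.038]
0.38 229 [-0.019  0.023  0.04 ] [-0.018  0.04 ]
0.4 271 [-0.023  0.024  0.04 ] [-0.014  0.039]
0.42 270 [-0.02   0.024  0.039] [-0.014  0.038]
0.44 272 [-0.019  0.028  0.039] [-0.016  0.04 ]
0.46 302 [-0.019  0.026  0.039] [-0.014  0.041]
0.48 297 [-0.02   0.024  0.038] [-0.016  0.038]
top
0.2 12 [0.005 0.009] [0.029 0.039]
0.26 341 [0.013 0.041] [-0.083  0.085]
0.29 441 [-0.01   0.041] [-0.09   0.096]
0.32 7 [0.024 0.025] [-0.048 -0.042]
0.35 224 [0.023 0.039] [-0.047  0.016]
0.38 81 [0.026 0.038] [-0.026  0.027]
0.41 100 [0.029 0.037] [-0.021  0.022]
0.44 42 [0.027 0.036] [-0.012  0.043]
0.5 2 [0.049 0.05 ] [-0.013 -0.01 ]
0.53 100 [0.034 0.065] [-0.055  0.043]
0.56 339 [-0.038  0.069] [-0.068  0.048]
0.59 4303 [-0.04  0.09] [-0.128  0.034]
```

View pics/s1c.png

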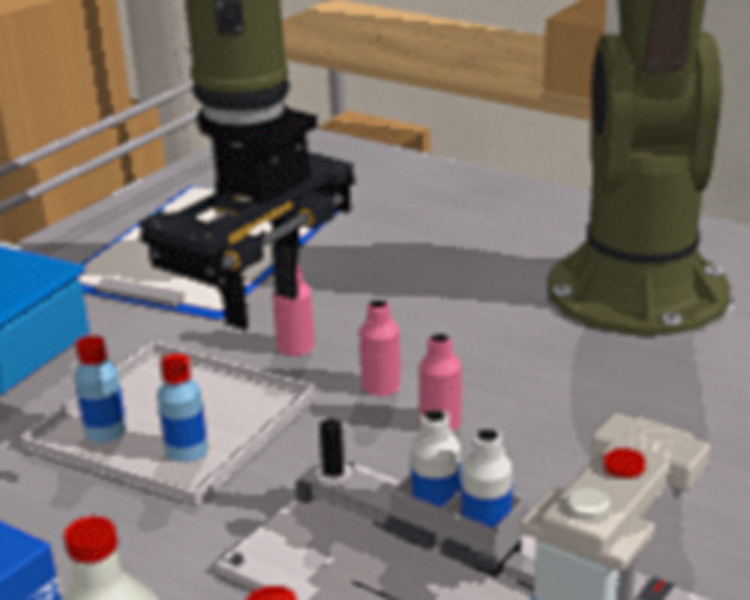

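The scene crop shows both bottles upright in the carriage at (435,460) and (487,475). The gripper reaches only ±43 mm along the rail, so it will clear the head, whose edge is 94 mm ahead of the post at the notch. I'll grip the post.

```bash

python3 -m crank '[0.3,0.02,0.4,0,0,0,0, 0.3,0.02,0.58,0,0,0,0, 0.3,0.02,0.58,-0.2,0,0,0, 0.3,0.02,0.58,-0.5,0,0,0, 0.3,0.02,0.58,-0.7,0,0,0, 0.3,0.02,0.58,-0.7,0,0,0, 0.3,0.02,0.58,-0.7,0,0,0]'
```

```text
clock: 19.25
eef_pos: [0.5425, -0.0724, 0.1091]
tool_rot: [0.726, 0.688, -0.0, 0.0]
contact_force: [-0.4, -0.2, -0.0]
opening: 0.0568
```

```bash

python3 -m crank '[0.3,0,0,-0.2,0,0,0, 0.3,0,0,-0.44,0,0,0, 0.3,0,0,-0.44,0,0,0, 0.3,0,0,-0.44,0,0,0]'
python3 -m crank '[-0.2,0,0,0,0,0,0, -0.6,0,0,0,0,0,0, -0.7,0,0,0,0,0,0, -0.7,0,0,0,0,0,0, -0.7,0,0,0,0,0,0, -0.7,0,0,0,0,0,0]' 30
```

```text
clock: 19.65
eef_pos: [0.5433, -0.0731, 0.0574]
tool_rot: [0.726, 0.688, 0.0, 0.001]
contact_force: [-0.0, -0.2, 0.7]
opening: 0.0566
clock: 20.25
eef_pos: [0.5448, -0.0731, 0.0564]
tool_rot: [0.726, 0.688, 0.002, 0.002]
contact_force: [6.6, -1.0, -4.5]
opening: 0.0212
```

```bash

python3 -m crank '[-0.7,0.015,0,0,0,0,0, -0.7,0.02,0.05,0,0,0,0, -0.7,0.025,0.12,0,0,0,0, -0.7,0.03,0.22,0,0,0,0, -0.7,0.035,0.32,0,0,0,0, -0.7,0.04,0.42,0,0,0,0, -0.7,0.04,0.42,0,0,0,0]' 40
```

```text
clock: 20.95
eef_pos: [0.5476, -0.0182, 0.0563]
tool_rot: [0.725, 0.689, 0.001, -0.001]
contact_force: [-0.8, 2.0, 6.1]
opening: 0.021
```

```bash

python3 -m crank '[-0.7,0.003,0.05,0,0,0,0, -0.7,0.007,0.13,0,0,0,0, -0.7,0.012,0.23,0,0,0,0, -0.7,0.017,0.33,0,0,0,0, -0.7,0.021,0.4,0,0,0,0, -0.7,0.021,0.4,0,0,0,0, -0.7,0.021,0.4,0,0,0,0]'
python3 w.py w8; python3 - <<'E'
from h import *
d=np.load("w8.npz");X=d["X"];hsv=cv2.cvtColor(d["im"],cv2.COLOR_RGB2HSV); red=((hsv[...,0]<8)|(hsv[...,0]>172))&(hsv[...,1]>110)
k,l,st,ce=cv2.connectedComponentsWithStats(red.astype(np.uint8))
for i in range(1,k):
    if st[i,4]>9: print(st[i],np.nanmedian(X[l==i],0).round(4))
m=(X[...,2]>.068)&(X[...,2]<.082)&(abs(X[...,0]-.553)<.04)&(X[...,1]<.2)
if m.sum(): print("walls",m.sum(),np.percentile(X[m],[1,99],axis=0).round(4))
im,_,X,K,T=shot("top","t8"); np.savez("t8.npz",im=im,X=X,K=K,T=T)
c=im[150:220,220:400]; cv2.imwrite("pics/t8c.png",cv2.resize(c,None,fx=4,fy=4,interpolation=cv2.INTER_CUBIC)[:,:,::-1])
E
```

```text
clock: 21.65
eef_pos: [0.55, 0.0288, 0.0563]
tool_rot: [0.725, 0.689, 0.001, -0.001]
contact_force: [1.0, 2.2, 5.9]
opening: 0.0216
cam [0.5516 0.1122 0.2186] hand_eye [ 0.0837 -0.0026 -0.1622]
21.7 [0.55   0.0288 0.0563] [-0.7859  0.3265  0.7968  1.9097 -0.2761  1.0161  0.0803] [-0.2547  1.2171  5.3231]
walls 3456 [[0.5253 0.0328 0.0683]
 [0.5797 0.1447 0.0816]]
```

View pics/t8c.png

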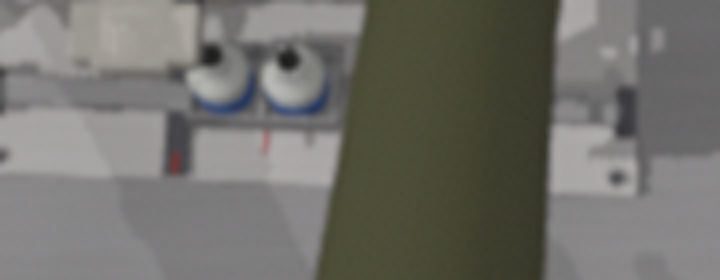

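The carriage travels with both bottles upright. In the crop the pointer is at (266,141) and the red line at (175,162), so about 67 mm remain. Next is the ramp, taken slowly.

```bash
cat > t.py <<'E'
from h import *
import sys
im,_,X,K,T=shot("top"); hsv=cv2.cvtColor(im,cv2.COLOR_RGB2HSV).astype(int); n=sys.argv[1]
out={}
for nm,z,x in [("pointer",.038,.5125),("line",.0168,.505)]:
    red=((hsv[...,0]<10)|(hsv[...,0]>170))&(hsv[...,1]>70)
    red[:182]=0; red[198:]=0; red[:,:255]=0; red[:,300:]=0
k,l,st,ce=cv2.connectedComponentsWithStats(red.astype(np.uint8))
for i in range(1,k):
    if st[i,4]>1:
        a=[onplane(*ce[i],z,K,T) for z in (.038,.0168)]
        print(st[i],ce[i].round(1),"s if pointer %.4f, if line %.4f"%tuple(.052*p[0]+.9986*p[1] for p in a))
s=ctrl.read_state(); print(s["clock"],s["eef_pos"].round(4),"tcp s %.4f"%(.052*s["eef_pos"][0]+.9986*s["eef_pos"][1]),s["contact_force"].round(1))
c=im[150:220,220:400]; cv2.imwrite(f"pics/{n}.png",cv2.resize(c,None,fx=4,fy=4,interpolation=cv2.INTER_CUBIC)[:,:,::-1])
E
python3 t.py t8b
python3 -m crank '[-0.7,0.003,0.05,0,0,0,0, -0.7,0.006,0.1,0,0,0,0, -0.7,0.009,0.15,0,0,0,0, -0.7,0.009,0.15,0,0,0,0]' |tail -6
python3 -m crank '[-0.7,0.003,0.04,0,0,0,0, -0.7,0.005,0.08,0,0,0,0, -0.7,0.007,0.12,0,0,0,0, -0.7,0.007,0.12,0,0,0,0]' |tail -6
python3 t.py t9
```

```text
[263 188   2   5  10] [263.5 190. ] s if pointer 0.2553, if line 0.2590
21.8 [0.55   0.0287 0.0563] tcp s 0.0572 [0.4 1.3 5.9]
clock: 22.2
eef_pos: [0.551, 0.0466, 0.0563]
tool_rot: [0.725, 0.689, 0.001, -0.001]
contact_force: [0.4, 1.2, 4.7]
opening: 0.0216
clock: 22.6
eef_pos: [0.5516, 0.0592, 0.0563]
tool_rot: [0.725, 0.688, 0.0, -0.0]
contact_force: [-0.5, -1.8, 6.0]
opening: 0.0209
[263 188   2   5  10] [263.5 190. ] s if pointer 0.2553, if line 0.2590
22.65 [0.5516 0.0592 0.0562] tcp s 0.0878 [-0.9 -2.6  6.1]
```

```bash

python3 -m crank '[-0.7,0.002,0.03,0,0,0,0, -0.7,0.004,0.06,0,0,0,0, -0.7,0.005,0.09,0,0,0,0, -0.7,0.006,0.12,0,0,0,0, -0.7,0.006,0.12,0,0,0,0]' |grep -v tool
python3 -m crank '[-0.7,0.001,0.02,0,0,0,0, -0.7,0.002,0.04,0,0,0,0, -0.7,0.003,0.05,0,0,0,0, -0.7,0.003,0.05,0,0,0,0]' |grep -v tool
python3 t.py t10
```

```text
clock: 23.15
eef_pos: [0.5523, 0.0738, 0.0563]
contact_force: [-0.3, -0.9, 5.0]
opening: 0.0214
clock: 23.55
eef_pos: [0.5526, 0.0798, 0.0563]
contact_force: [0.4, -1.2, 6.0]
opening: 0.0214
[267 183   2   4   5] [267.8 184.6] s if pointer 0.2438, if line 0.2473
[263 188   2   5  10] [263.5 190. ] s if pointer 0.2553, if line 0.2590
23.6 [0.5526 0.0798 0.0563] tcp s 0.1085 [ 0.4 -1.4  6. ]
```

```bash

python3 -m crank '[-0.7,0.001,0.02,0,0,0,0, -0.7,0.002,0.04,0,0,0,0, -0.7,0.003,0.06,0,0,0,0, -0.7,0.003,0.06,0,0,0,0, -0.7,0.003,0.06,0,0,0,0]' |grep -v tool
for i in 1 2 3; do python3 -m crank '[-0.7,0.0005,0.01,0,0,0,0, -0.7,0.0005,0.01,0,0,0,0, -0.7,0.0005,0.01,0,0,0,0]' |grep -e eef -e contact; done
```

```text
clock: 24.1
eef_pos: [0.553, 0.0873, 0.0563]
contact_force: [0.1, -0.8, 5.8]
opening: 0.0214
eef_pos: [0.553, 0.0883, 0.0563]
contact_force: [0.3, -1.5, 5.6]
eef_pos: [0.5531, 0.0894, 0.0563]
contact_force: [-0.3, -1.0, 5.7]
eef_pos: [0.5532, 0.0908, 0.0563]
contact_force: [-0.5, -0.5, 5.9]
```

```bash

for i in 1 2 ; do python3 -m crank '[-0.7,0.0005,0.01,0,0,0,0, -0.7,0.0005,0.01,0,0,0,0, -0.7,0.0005,0.01,0,0,0,0]' |grep -e eef -e contact; done; python3 -c "
from plant import ctrl
s=ctrl.read_state();print(s['contact_force'],s['eef_pos'])"
```

```text
eef_pos: [0.5533, 0.0937, 0.0563]
contact_force: [-0.0, 3.1, 4.9]
eef_pos: [0.5535, 0.0954, 0.0563]
contact_force: [0.5, 5.7, 4.5]
[0.48181283 5.69322969 4.52948644] [0.55345143 0.09539163 0.05627982]
```

The click came: the force flipped from −1 to +5.7 N, drawing the carriage on. I'll ease forward until the pull fades.

```bash

for i in 1 2; do python3 -m crank '[-0.7,0.0005,0.007,0,0,0,0, -0.7,0.0005,0.007,0,0,0,0, -0.7,0.0005,0.007,0,0,0,0]' |grep -e eef -e contact; done; python3 t.py t11
```

```text
eef_pos: [0.5535, 0.0955, 0.0563]
contact_force: [1.5, 4.1, 5.7]
eef_pos: [0.5535, 0.0958, 0.0563]
contact_force: [0.1, 3.5, 5.4]
[262 182   3  11  26] [263.3 186.6] s if pointer 0.2566, if line 0.2604
26.25 [0.5535 0.0958 0.0563] tcp s 0.1244 [0.5 3.5 6.1]
```

```bash

for i in 1 2; do python3 -m crank '[-0.7,0.0005,0.008,0,0,0,0, -0.7,0.0005,0.008,0,0,0,0, -0.7,0.0005,0.008,0,0,0,0]' |grep -e eef -e contact; done; python3 t.py t12
```

```text
eef_pos: [0.5535, 0.096, 0.0563]
contact_force: [-0.2, 2.3, 5.9]
eef_pos: [0.5535, 0.0964, 0.0563]
contact_force: [-0.8, 0.9, 6.6]
[262 182   3  11  24] [263.1 186.8] s if pointer 0.2570, if line 0.2608
26.9 [0.5535 0.0964 0.0563] tcp s 0.1250 [-0.4  1.1  6. ]
```

View pics/t12.png

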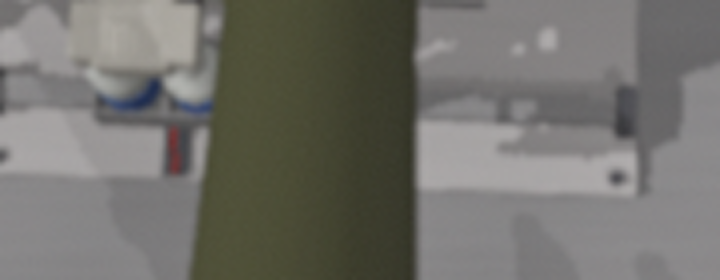

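The pointer stands over the red line at (175,150) and the pull has fallen to about 1 N. I hold still and do a final scene check.

```bash

python3 -m crank '[-0.7,0,0,0,0,0,0, -0.7,0,0,0,0,0,0, -0.7,0,0,0,0,0,0, -0.7,0,0,0,0,0,0, -0.7,0,0,0,0,0,0]' |grep -v tool; python3 -c "
from h import *
im,*_=shot('scene'); cv2.imwrite('pics/s2c.png',cv2.resize(im[120:350,150:520],None,fx=2,fy=2,interpolation=cv2.INTER_CUBIC)[:,:,::-1])"
```

```text
clock: 27.4
eef_pos: [0.5535, 0.0964, 0.0563]
contact_force: [-1.1, 1.2, 7.1]
opening: 0.0214
```

View pics/s2c.png

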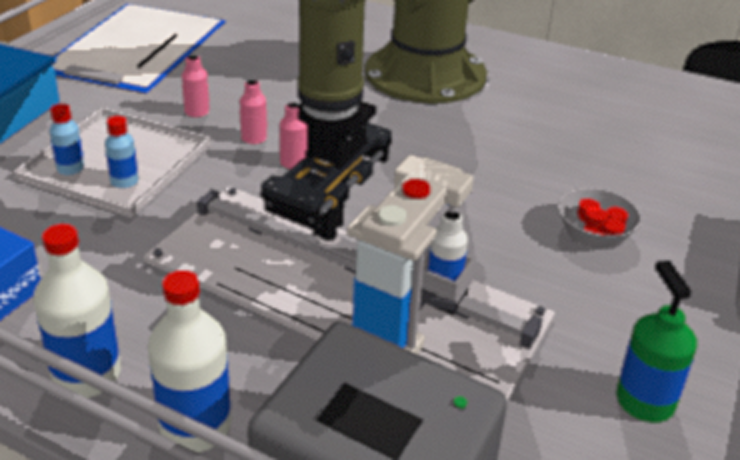

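The post is gripped and still. One bottle shows upright at (450,250) and the other is hidden behind the head. The red-capped bottles, bowl, pump bottle and pink bottles are where they were. Handing in.

```bash
python3 -c "
from plant import ctrl
print(ctrl.close_job())"
```

```text
the job is handed in; nothing more can be done
None
```

Both empty white bottles are standing in the carriage, one in each cell. I set each down to a light contact (about 4–6 N) before letting go. I then slid the carriage by its grip post, felt the spring ball click in, and eased forward until its pull had nearly faded. I handed the job in still gripping the post, at about 27 s.

**Notch:** at the click the force along the rail flipped from about −1 N to +5.7 N. It had settled to about 1 N when I stopped. The last top picture shows the red pointer over the red line. My two position estimates agree to about 1 mm: 0.1250 m reached against 0.1248 m predicted.

**Holding:** over the last half second the tool did not move, with the fingers closed on the post at 21 mm.

**Other things:** in the final scene picture the red-capped bottles, cap bowl, green pump bottle and pink bottles look undisturbed.

**Not fully checked:** the dosing head hides the second bottle in that last scene view. I last saw both bottles clearly upright in the top view partway along the slide. The final top view shows only parts of them, in the right places beneath the head. A steady upward force of about 6 N stayed on the tool while it held the post; I left it, as it was well below the limits.

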